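# Run the loading slide to its end stop under its lock button

## Task

Bring the loaded carriage of the loading slide over to the other end: with a fingertip press its round lock button fully down and, keeping it down all the way, push the carriage along until it is fully home against the far end stop. Then let the button spring up so the carriage is locked there. The capacitor rides along in its cup: do not touch it, lift it or tip it, and leave the bottle, the steel block and the other capacitor where they stand.

Things in the scene. Friction and masses are not known exactly. Their poses are not given: they have to be found in the camera images.
- slide_base: the loading slide's fixed base: grey plate 130 x 220 x 10 mm (x, y, z) bolted to the table, with two steel guide rods and a toothed rack along its y axis and an aluminium end block 120 x 15 mm, 38 mm high, at each end. Origin: centre of its underside, on the table; z up. The carriage starts at the -y end and travels along the base's own +y axis to the block at the +y end, which is the far end stop.
- carriage (a joint): travel of the aluminium carriage (plate 116 x 60 mm, its top 40 mm above the table) along the base's +y axis, in m: about 0 at the start, 0.120 when fully home against the far end stop. It slides with about 2 N of friction and stays where it is left. Unless the lock button is down it is locked by a pawl in the rack (notches 8 mm apart, about 1.5 mm of play each way).
- lock_button (a joint): how far the lock button is pressed down, in m: 0 up, 0.007 fully down. A spring pushes it up (about 2 N at the start of the press, 4.2 N fully down); the carriage is free when it is pressed more than 0.004. Released at a notch (as at either end) it springs right up and locks; released between notches it stays about 0.004 down until the carriage reaches a notch.
- button_top (a point): centre of the top face of the lock button, a black round button 20 mm in diameter on the carriage; 53 mm above the table when up, 46 mm when fully down (a collar 28 mm in diameter round it is 43 mm high). In the base's frame it stands at x = -34 mm (the side nearer the robot), and at y = -60 mm at the start, +60 mm at the end. It moves with the carriage and the button.
- thumb_rest (a point): centre of the top edge, on the button's side, of the thumb rest: an upright aluminium plate on the carriage, 38 mm wide, 6 mm thick, its top 70 mm above the table, whose face stands 23 mm from the button's centre on its +y side (ahead of it in the direction of travel). A fingertip on the button can push the carriage against it.
- nest (a point): centre of the floor of the open black cup on the carriage, 36 mm across, 17 mm high, inside 30 mm across; 43 mm above the table, 68 mm from the button's centre along the base's +x axis. Moves with the carriage.
- load_capacitor: dark blue upright cylinder, 25 mm in diameter and 46 mm high, loose in the cup, its top 89 mm above the table. Origin: centre of its underside; z up along it.
- spare_capacitor: a similar dark blue cylinder, 25 mm in diameter, 40 mm high, standing loose on the table by the slide. Origin: centre of its underside. Leave alone.
- spare_die: loose plain steel block 28 x 60 x 18 mm on the table by the slide, origin: centre of its underside. Leave alone.
- flux_bottle: loose cream bottle with a red needle cap, 40 mm in diameter, 116 mm high, on the table beyond the slide. Origin: centre of its underside. Leave alone.
Not all that is in view belongs to the job. What is shaped like the load_capacitor but brown is not meant.

How it is judged (in metres and radians):
On the way, in this order (a step that is already met when the one before it is completed fails the run):
1. the lock button is pressed down by the fingers at the starting end (value of joint lock_button above 0.0045 m and value of joint carriage below 0.03 m and contact force between the fingers and lock_button above 0.5 N), for 0.05 s.
2. the carriage is home against the far end stop with the button still held down (value of joint carriage above 0.118 m and value of joint lock_button above 0.004 m), for 0.05 s.
At the end, for the whole second after the job is handed in: the carriage stands within 2.5 mm of the far end stop, the lock button is up (less than 1 mm pressed) so that it is locked there, and the capacitor stands upright and at rest in the carriage's cup (value of joint carriage above 0.1175 m and value of joint lock_button below 0.001 m and horizontal distance between load_capacitor and nest below 0.006 m and z of load_capacitor in the frame of nest below 0.004 m and angle between load_capacitor's own z axis and vertical below 0.15 rad and linear speed of load_capacitor below 0.02 m/s); the robot touches nothing.
It fails at once if the lock button is let up while the carriage is on its way (value of joint carriage between 0.012 and 0.108 m and value of joint lock_button below 0.002 m).
It fails at once if the fingers touch the capacitor in the cup (contact force between the fingers and load_capacitor above 0.5 N).
It fails at once if the capacitor in the cup is lifted or tipped (z of load_capacitor in the frame of nest above 0.01 m or angle between load_capacitor's own z axis and vertical above 0.35 rad).
It fails at once if the bottle, the steel block or the other capacitor is moved more than 15 mm or tipped over (distance of any of spare_capacitor, spare_die, flux_bottle from where it was at the start of the episode above 0.015 m or angle between any of spare_capacitor, flux_bottle's own z axis and vertical above 0.5 rad).
It also fails if it takes over 35 s, if anything falls off the work surface, if the arm or the gripper's body presses on something with over 40 N, if the wrist force passes 120 N, or if a joint passes its speed limit or range.

## Robot

A 6-joint arm with a two-finger parallel gripper is mounted at the origin on the work surface; the furniture and walls round the work are solid. World frame = base frame: x ahead of the robot, y to its left, z up, the work surface at z = 0. Lengths are in m, angles in degrees, forces in N, time in s.
With the tool pointing down it reaches from about 0.4 to 0.825 m from the base axis. Payload 7 kg.
Tool frame: the origin (TCP) lies between the finger pads; the fingertips stand 11 mm ahead of it and the grasp point (between the pads) lies 8 mm behind it; z points along the fingers, y is the direction in which the jaws open and shut (so a half turn about z gives the same grasp; the last joint's range is limited). The gripper opens to 88 mm and grips with 3 to 60 N. Pads are 19 mm wide; open, the fingers measure 130 mm over their backs; the gripper's body (78 mm by 193 mm) begins 47 mm behind the grasp point.
Start: joints at [-60.04, 20.546, 0.682, 0, -70.136, -16.507], TCP at [0.157, -0.656, 0.238] pointing down, gripper open.
Joint ranges: [-176.03, 176.03], [-82.01, 121.73], [-58.28, 71.71], [-173.87, 95.51], [-174.79, -0.11], [-173.66, 173.66]. Speed limits (degrees/s): [136.94, 136.94, 172.46, 180, 180, 180].

## Interface

Orientations are given as [roll, pitch, yaw] about the fixed x, y, z axes, in that order (R = Rz(yaw) Ry(pitch) Rx(roll)).
In Python, from plant import r gives the robot as it stands.
- The arm moves only by the shell command python3 -m inch 'ROWS' [OPENING] [FORCE]. ROWS is JSON, a list of rows, each an object of numbers: "x", "y", "z": the shift along the tool's x, y, z as a fraction of full scale; "yaw": the turn about the tool's z as a fraction of full scale. In form: [{"x": .., "y": .., "z": .., "yaw": ..}, ...]. A call has 1 to 5 rows; each row shifts and turns the pose as measured when the row begins, along the tool's axes as they then stand; what a row does not reach is not made up. Full scale, the value 1, is 0.025 m for a shift and 4 degrees for a turn. A row lasts 1/12 s, in which the tool goes at most 41.7 mm and 7.16 degrees, less where a joint would pass 70% of its speed; a pose out of reach is approached as far as the arm can. A call with a number of a shift or a turn outside -1 to 1 is refused whole. A call with a gripper value outside its range is refused whole. OPENING is the opening, from -1 (shut) to 1 (fully open), set as the call begins (- or left out, the last holds). The fingers move at their own pace and stop on an object; FORCE is the grip in N (left out, the last holds). Time passes only in rows, so rows that do not move let the fingers close. It gives the time, the measured TCP pose, the force and the opening at its end, in the units of the state.
- r.get_state(): the state, without advancing time (a new reading comes with each control period).
- r.capture(name): name is "scene" or "side" or "wrist"; returns (picture, depth): 480x640x3 uint8, red, green, blue; 480x640 float32, m along the optical axis (not along the pixel's ray), 0 where there is no reading.
- r.camera_info(name): a dict with "mtx" (3x3 intrinsics, pixels), "pose" (4x4, takes a point from camera to world coordinates). Camera axes: x right, y down, z forward; pixel columns grow to the right and rows downward; lengths in m; the calibration is good to about 2 mm. A picture is of the moment at which its call begins: read the wrist's pose just before it. camera_info takes no time and is no camera call; for the wrist camera it gives the pose at the moment of the call.
- r.close_job(): hands the job in, once; it reports no verdict.
The state is a dict: "time_s": time; "joints": joint angles; "qd": joint speeds; "joint_torque": joint torques, N m; "tcp_pos": TCP position; "eef_rot": TCP orientation; "contact_force": force on the tool from outside, world axes, zero at the start; "moment": the same for the moment, N m; "gripper_width": finger opening in m.
Only numpy, scipy, OpenCV 4.12 (cv2) and the standard library are available. Lean on these libraries where they do the work, as an engineer would, in place of code of your own. Each camera call takes 0.05 s, during which the arm holds its last target. There are 200 camera calls.

## Working session

There is one attempt and no reset: what is moved stays moved. The work goes in short steps, Python scripts to look and compute and a shell command to move; the robot and the scene stay as the last step left them, time stands still between calls to the robot, and variables do not carry over. Pictures are saved under pics/ and viewed, about 8 in all and at most 12, crops included, and the job is handed in when it is done.

```bash
mkdir -p pics; ls; python3 - <<'E'
from plant import r
import cv2,numpy as np
s=r.get_state();print({k:np.round(v,3).tolist() for k,v in s.items()})
for n in("scene","side"):
    p,d=r.capture(n);cv2.imwrite(f"pics/{n}0.png",p[:,:,::-1]);np.save(f"pics/{n}0.npy",d)
    i=r.camera_info(n);print(n,np.round(i["mtx"],1).tolist(),np.round(i["pose"],3).tolist())
E
```

```text
pics
{'time_s': 0.0, 'joints': [-60.041, 20.592, 0.635, -0.019, -70.136, -16.509], 'qd': [0.067, 0.066, 0.028, -0.037, 0.015, 0.02], 'joint_torque': [0.0, -58.272, 29.305, 6.997, 0.007, -0.0], 'tcp_pos': [0.157, -0.656, 0.237], 'eef_rot': [179.906, -0.009, -166.557], 'contact_force': [-0.346, 0.218, 0.802], 'moment': [-0.03, -0.025, 0.017], 'gripper_width': 0.088}
scene [[531.6, 0.0, 319.1], [0.0, 531.6, 246.8], [0.0, 0.0, 1.0]] [[0.585, -0.364, 0.724, -0.116], [-0.811, -0.244, 0.532, -0.702], [-0.017, -0.899, -0.438, 0.46], [0.0, 0.0, 0.0, 1.0]]
side [[496.0, 0.0, 327.7], [0.0, 496.0, 235.8], [0.0, 0.0, 1.0]] [[1.0, -0.008, 0.003, 0.489], [-0.008, -0.658, 0.753, -0.898], [-0.004, -0.753, -0.658, 0.659], [0.0, 0.0, 0.0, 1.0]]
```

View pics/scene0.png

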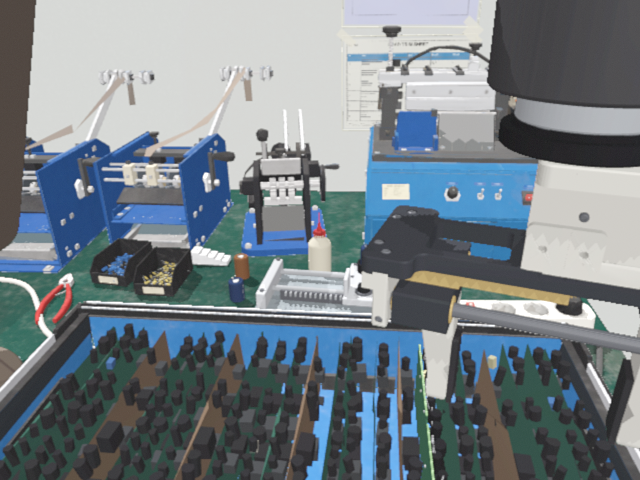

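View pics/side0.png

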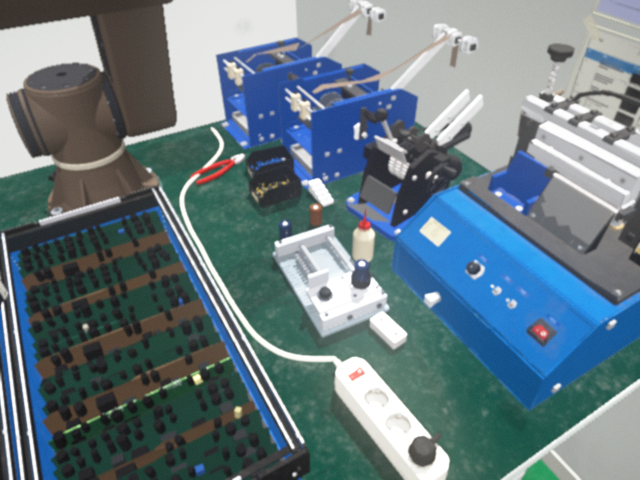

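The side view shows the slide at about (330,280), with the button near (325,293), the blue capacitor in its cup at (361,273), the spare blue one at (285,230), a brown decoy at (315,215), the bottle at (364,240) and a block at (388,330).

```bash
python3 - <<'E'
import cv2
p=cv2.imread("pics/side0.png")[200:360,260:420]
cv2.imwrite("pics/crop1.png",cv2.resize(p,None,fx=3.75,fy=3.75,interpolation=cv2.INTER_CUBIC))
E
```

```text
(no output)
```

View pics/crop1.png

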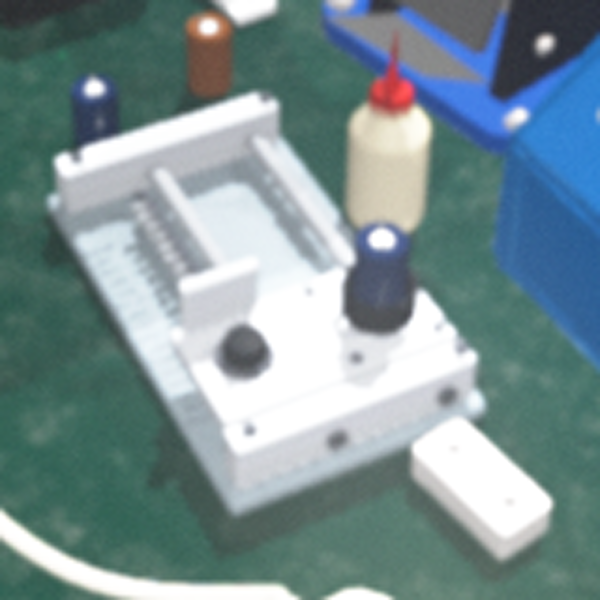

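The crop shows the button at about (243,345), the thumb rest at (218,295), the far end block from (57,160) to (275,97) and the near block edge from (232,435) to (475,352). The load is the dark blue cylinder in the cup; the spare blue one stands on the table and the brown one is a decoy.

```bash
cat > h.py <<'E'
import numpy as np
def ray(i,uv,z):
    K=np.array(i["mtx"]);T=np.array(i["pose"])
    d=T[:3,:3]@np.linalg.solve(K,[*uv,1]);o=T[:3,3]
    return o+d*(z-o[2])/d[2]
E
python3 - <<'E'
from plant import r
from h import *
i=r.camera_info("side")
c=lambda u,v:(260+(u+.5)/3.75-.5,200+(v+.5)/3.75-.5)
P={}
for n,u,v,z in [("btn",245,338,.053),("nearL",232,435,.038),("nearR",475,352,.038),("farL",57,160,.038),("farR",275,97,.038),("baseNL",237,510,.01),("baseFL",50,205,.01),("baseNR",485,405,.01),("trL",181,290,.07),("trR",257,263,.07),("bottle_cap",391,90,.09),("loadtop",383,238,.089),("spare",95,90,.04),("block",480,480,.018)]:
    P[n]=ray(i,c(u,v),z);print(n,P[n].round(4))
an=lambda a,b:np.degrees(np.arctan2(*(P[b]-P[a])[1::-1]))
print(an("nearL","nearR"),an("farL","farR"),an("baseNL","baseFL")-90,an("trL","trR"),an("baseNL","baseNR"),an("btn","loadtop"))
E
```

```text
btn [ 0.4871 -0.3398  0.053 ]
nearL [ 0.4812 -0.3821  0.038 ]
nearR [ 0.5899 -0.3356  0.038 ]
farL [ 0.3934 -0.2047  0.038 ]
farR [ 0.5032 -0.1569  0.038 ]
baseNL [ 0.4831 -0.4004  0.01  ]
baseFL [ 0.388  -0.2077  0.01  ]
baseNR [ 0.5959 -0.3426  0.01  ]
trL [ 0.4591 -0.3266  0.07  ]
trR [ 0.4927 -0.3103  0.07  ]
bottle_cap [ 0.5576 -0.2144  0.09  ]
loadtop [ 0.5479 -0.3144  0.089 ]
spare [ 0.4095 -0.1525  0.04  ]
block [ 0.5882 -0.3916  0.018 ]
23.16456618691047 23.490702097783718 26.269922034310625 25.973140264907748 27.126294558257523 22.65955181936395
```

```bash
python3 -m inch '[{"yaw":-0.92,"x":-0.5},{"yaw":-0.92,"x":-0.8},{"yaw":-0.92,"x":-1,"y":0.3},{"x":-1,"y":0.3},{"x":-1,"y":0.35}]' -1 10
python3 -m inch '[{"x":-1,"y":0.35},{"x":-1,"y":0.35},{"x":-1,"y":0.35},{"x":-1,"y":0.35},{"x":-1,"y":0.35}]'
python3 -m inch '[{"x":-1,"y":0.35},{"x":-1,"y":0.35},{"x":-1,"y":0.35},{"x":-0.5,"y":0.2},{}]'
```

```text
validation failed for argument at $[0]...
validation failed for argument at $[0]...
validation failed for argument at $[0]...
```

```bash
python3 -m inch '[{"x":-0.5,"y":0,"z":0,"yaw":-0.92},{"x":-0.8,"y":0,"z":0,"yaw":-0.92},{"x":-1,"y":0.3,"z":0,"yaw":-0.92},{"x":-1,"y":0.3,"z":0,"yaw":0},{"x":-1,"y":0.35,"z":0,"yaw":0}]' -1 10
```

```text
time_s: 0.52
tcp_pos: [0.2458, -0.5955, 0.2328]
eef_rot: [179.6, -0.1, -155.4]
contact_force: [1.0, -0.8, 0.3]
gripper_width: 0.0598
```

```bash
python3 -m inch '[{"x":-1,"y":0.35,"z":0,"yaw":0},{"x":-1,"y":0.35,"z":0,"yaw":0},{"x":-1,"y":0.35,"z":0,"yaw":0},{"x":-1,"y":0.35,"z":0,"yaw":0},{"x":-1,"y":0.35,"z":0,"yaw":0}]'
python3 -m inch '[{"x":-1,"y":0.35,"z":0,"yaw":0},{"x":-1,"y":0.35,"z":0,"yaw":0},{"x":-1,"y":0.35,"z":0,"yaw":0},{"x":-0.5,"y":0.2,"z":0,"yaw":0},{"x":0,"y":0,"z":0,"yaw":0}]'
python3 - <<'E'
from plant import r
from h import *
import cv2
s=r.get_state();t=s["tcp_pos"];print(t,s["eef_rot"])
i=r.camera_info("wrist");p,d=r.capture("wrist");cv2.imwrite("pics/w1.png",p[:,:,::-1])
np.savez("pics/w1.npz",m=i["mtx"],p=i["pose"],d=d);print(np.round(i["pose"],3))
E
```

```text
time_s: 0.93
tcp_pos: [0.3443, -0.4978, 0.2303]
eef_rot: [179.3, -0.1, -155.5]
contact_force: [0.3, -0.7, 1.2]
gripper_width: 0.0261
time_s: 1.35
tcp_pos: [0.4161, -0.4255, 0.2288]
eef_rot: [179.1, -0.1, -155.3]
contact_force: [0.3, 0.6, -1.0]
gripper_width: 0.0005
[ 0.41611052 -0.42547107  0.22878641] [ 1.79116020e+02 -1.47396178e-01 -1.55254712e+02]
[[-0.419  0.878  0.231  0.351]
 [ 0.908  0.401  0.123 -0.457]
 [ 0.016  0.262 -0.965  0.376]
 [ 0.     0.     0.     1.   ]]
```

View pics/w1.png

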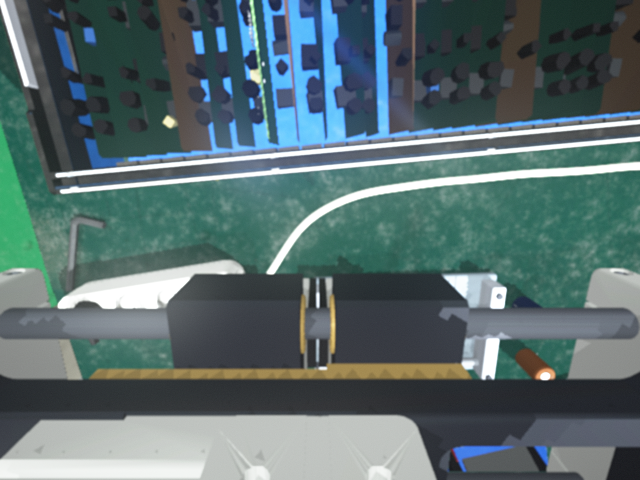

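The wrist view is mostly blocked by the closed gripper, with only the slide's far corner showing at (490,300). I'll cross-check the button with the fixed cameras instead.

```bash
python3 - <<'E'
from plant import r
from h import *
import cv2
w=np.load("pics/w1.npz");K=w["m"];T=w["p"]
s=r.get_state();t=s["tcp_pos"]
for off in (0,.011,-.055):
    c=T[:3,:3].T@(np.array(t)-[0,0,off]-T[:3,3]);q=K@c/c[2];print("proj",off,q[:2].round(),c[2].round(3))
D=w["d"];print("depth",[(v,round(float(D[v,318]),3),round(float(D[v,305]),3),round(float(D[v,230]),3)) for v in range(265,370,10)])
p,d=r.capture("scene");cv2.imwrite("pics/scene1.png",p[:,:,::-1])
i=r.camera_info("scene");K=np.array(i["mtx"]);T=np.array(i["pose"])
b=np.array([.4871,-.3398,.053]);c=T[:3,:3].T@(b-T[:3,3]);q=K@c/c[2];print("btn in scene",q)
# side depth cross check
D=np.load("pics/side0.npy");i=r.camera_info("side");u,v=325,290
x=np.linalg.solve(np.array(i["mtx"]),[u,v,1])*D[v,u];print("side depth btn",np.array(i["pose"])[:3,:3]@x+np.array(i["pose"])[:3,3])
cr=p[230:350,240:400,::-1];cv2.imwrite("pics/crop2.png",cv2.resize(cr,None,fx=5,fy=5,interpolation=cv2.INTER_CUBIC))
E
```

```text
proj 0 [316. 306.] 0.161
proj 0.011 [315. 297.] 0.172
proj -0.055 [318. 381.] 0.108
depth [(265, 0.397, 0.399, 0.373), (275, 0.4, 0.401, 0.09), (285, 0.384, 0.155, 0.084), (295, 0.366, 0.088, 0.078), (305, 0.368, 0.085, 0.076), (315, 0.085, 0.085, 0.076), (325, 0.083, 0.082, 0.076), (335, 0.084, 0.084, 0.077), (345, 0.385, 0.086, 0.078), (355, 0.418, 0.109, 0.078), (365, 0.403, 0.109, 0.078)]
btn in scene [362.81023622 284.44229537   1.        ]
side depth btn [ 0.4871225  -0.34098725  0.05373412]
```

View pics/crop2.png

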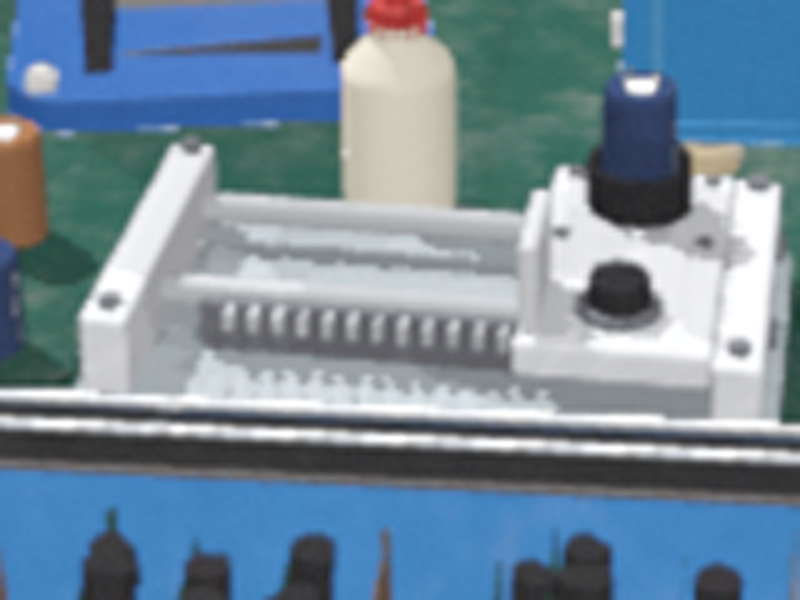

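The scene crop puts the button top at about (363.7,284.3), and the side estimate projects to (362.8,284.4), so the two views agree to within 2 mm. Next I move above it.

```bash
python3 -m inch '[{"x":-1,"y":0.5,"z":0,"yaw":0},{"x":-1,"y":0.5,"z":0,"yaw":0},{"x":-1,"y":0.5,"z":0,"yaw":0},{"x":-1,"y":0.4,"z":0,"yaw":0},{"x":0,"y":0,"z":0,"yaw":0}]'
python3 -m inch '[{"x":0,"y":0,"z":1,"yaw":0},{"x":0,"y":0,"z":1,"yaw":0},{"x":0,"y":0,"z":1,"yaw":0},{"x":0,"y":0,"z":0.5,"yaw":0},{"x":0,"y":0,"z":0,"yaw":0}]'
cat > st.py <<'E'
from plant import r
from h import *
s=r.get_state();t=np.array(s["tcp_pos"]);y=np.radians(s["eef_rot"][2]);B=np.array([.4873,-.3400,.053])
a=np.array([[np.cos(y),np.sin(y)],[np.sin(y),-np.cos(y)]])
print("tool xy TCP rel. to start button (mm)",(a@(t-B)[:2]*1e3).round(1),"tip z",((t[2]-.011)*1e3).round(1),"F",np.round(s["contact_force"],1),"rot",np.round(s["eef_rot"],1),"t",s["time_s"])
E
python3 st.py
```

```text
time_s: 1.87
tcp_pos: [0.4838, -0.3438, 0.2281]
eef_rot: [179.0, -0.3, -155.8]
contact_force: [0.1, -0.3, 0.4]
gripper_width: 0.0009
time_s: 2.28
tcp_pos: [0.4817, -0.3464, 0.1389]
eef_rot: [179.2, -0.2, -155.9]
contact_force: [-0.4, 0.1, 0.2]
gripper_width: 0.0004
tool xy TCP rel. to start button (mm) [ 7.7 -3.6] tip z 127.9 F [-0.4  0.1  0.2] rot [ 179.2   -0.2 -155.9] t 2.2833
```

```bash
python3 -m inch '[{"x":-0.3,"y":0.1,"z":1,"yaw":0},{"x":-0.05,"y":0.05,"z":0.6,"yaw":0},{"x":0,"y":0,"z":0,"yaw":-0.1}]'
python3 st.py; python3 - <<'E'
from plant import r
import cv2,numpy as np
p,_=r.capture("scene");q,_=r.capture("side")
a=cv2.resize(p[200:320,290:410],None,fx=3.3,fy=3.3,interpolation=2);b=cv2.resize(q[210:330,260:380],None,fx=3.3,fy=3.3,interpolation=2)
cv2.imwrite("pics/c3.png",np.hstack([a,b])[:,:,::-1])
E
```

```text
time_s: 2.53
tcp_pos: [0.4867, -0.3423, 0.0992]
eef_rot: [179.3, -0.2, -155.7]
contact_force: [-0.0, 0.1, 0.1]
gripper_width: 0.0004
tool xy TCP rel. to start button (mm) [ 1.5 -1.8] tip z 88.2 F [-0.   0.1  0.1] rot [ 179.3   -0.2 -155.7] t 2.5333
```

View pics/c3.png

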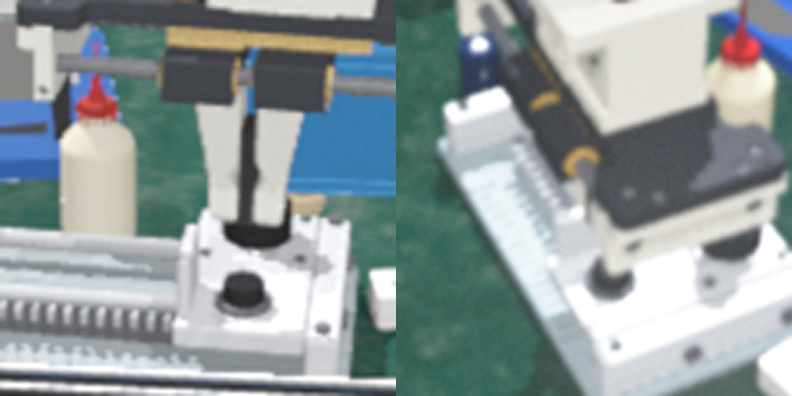

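The fingers taper to about 31 mm across both tips and hang right over the button, with the cup and capacitor clear beyond. I'll go down to just above the button, shifted about 4 mm toward the thumb rest.

```bash
python3 -m inch '[{"x":-0.06,"y":0.15,"z":0.5,"yaw":0},{"x":0,"y":0.1,"z":0.5,"yaw":0},{"x":0,"y":0,"z":0.25,"yaw":0},{"x":0,"y":0,"z":0,"yaw":0}]'
python3 st.py
```

```text
time_s: 2.97
tcp_pos: [0.4895, -0.3398, 0.0766]
eef_rot: [179.9, 0.3, -155.7]
contact_force: [0.3, 0.4, 0.7]
gripper_width: 0.0002
tool xy TCP rel. to start button (mm) [-2.1 -0.7] tip z 65.6 F [0.3 0.4 0.7] rot [ 179.9    0.3 -155.7] t 2.9667
```

```bash
python3 -m inch '[{"x":0.05,"y":0.2,"z":0.3,"yaw":0},{"x":0,"y":0.1,"z":0.2,"yaw":0},{"x":0,"y":0,"z":0,"yaw":0}]'
python3 st.py
```

```text
time_s: 3.22
tcp_pos: [0.4864, -0.3343, 0.0663]
eef_rot: [-180.0, 0.5, -155.7]
contact_force: [0.9, 0.0, 0.0]
gripper_width: 0.0007
tool xy TCP rel. to start button (mm) [-1.5  5.6] tip z 55.3 F [0.9 0.  0. ] rot [-180.     0.5 -155.7] t 3.2167
```

Next is the press.

```bash
python3 -m inch '[{"x":0.05,"y":0,"z":0.3,"yaw":0},{"x":0,"y":0,"z":0.2,"yaw":0},{"x":0,"y":0,"z":0.1,"yaw":0},{"x":0,"y":0,"z":0.05,"yaw":0}]'
python3 st.py
```

```text
time_s: 3.55
tcp_pos: [0.4866, -0.3353, 0.0573]
eef_rot: [-179.7, 0.5, -155.5]
contact_force: [-2.0, 2.8, 7.5]
gripper_width: 0.0004
tool xy TCP rel. to start button (mm) [-1.3  4.6] tip z 46.3 F [-2.   2.8  7.5] rot [-179.7    0.5 -155.5] t 3.55
```

```bash
python3 -m inch '[{"x":0,"y":0.15,"z":0.1,"yaw":0},{"x":0,"y":0.2,"z":0.1,"yaw":0},{"x":0,"y":0.3,"z":0.1,"yaw":0},{"x":0,"y":0.3,"z":0.1,"yaw":0}]'
python3 st.py
```

```text
time_s: 3.88
tcp_pos: [0.4798, -0.3208, 0.0569]
eef_rot: [-178.9, 0.6, -155.1]
contact_force: [-6.2, -4.8, 21.3]
gripper_width: 0.0003
tool xy TCP rel. to start button (mm) [-1.2 20.6] tip z 45.9 F [-6.2 -4.8 21.3] rot [-178.9    0.6 -155.1] t 3.8833
```

```bash
python3 -m inch '[{"x":0,"y":0.3,"z":0.03,"yaw":0},{"x":0,"y":0.3,"z":0.05,"yaw":0},{"x":0,"y":0.3,"z":0.05,"yaw":0}]'
python3 st.py; python3 - <<'E'
from plant import r
import cv2,numpy as np
p,_=r.capture("scene");q,_=r.capture("side")
a=cv2.resize(p[220:340,270:390],None,fx=3.3,fy=3.3,interpolation=2);b=cv2.resize(q[210:330,260:380],None,fx=3.3,fy=3.3,interpolation=2)
cv2.imwrite("pics/c4.png",np.hstack([a,b])[:,:,::-1])
E
```

```text
time_s: 4.13
tcp_pos: [0.4715, -0.3034, 0.0571]
eef_rot: [-178.5, 0.7, -155.0]
contact_force: [-4.5, -4.0, 15.6]
gripper_width: 0.0007
tool xy TCP rel. to start button (mm) [-1.1 39.8] tip z 46.1 F [-4.5 -4.  15.6] rot [-178.5    0.7 -155. ] t 4.1333
```

View pics/c4.png

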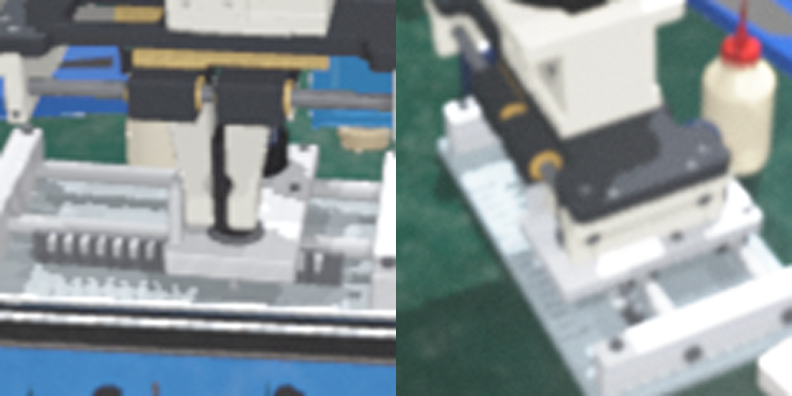

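The carriage is moving with the fingers seated on the button up to the thumb rest, and the bottle is clear. I keep pushing.

```bash
python3 -m inch '[{"x":0,"y":0.3,"z":0.05,"yaw":0},{"x":0,"y":0.3,"z":0.05,"yaw":0},{"x":0,"y":0.3,"z":0.05,"yaw":0},{"x":0,"y":0.3,"z":0.05,"yaw":0},{"x":0,"y":0.3,"z":0.05,"yaw":0}]'
python3 st.py
```

```text
time_s: 4.65
tcp_pos: [0.4574, -0.2744, 0.0571]
eef_rot: [-177.9, 0.8, -154.7]
contact_force: [-4.2, -4.0, 16.0]
gripper_width: 0.0005
tool xy TCP rel. to start button (mm) [-0.9 72.1] tip z 46.1 F [-4.2 -4.  16. ] rot [-177.9    0.8 -154.7] t 4.65
```

```bash
python3 -m inch '[{"x":0,"y":0.3,"z":0.05,"yaw":0},{"x":0,"y":0.3,"z":0.05,"yaw":0},{"x":0,"y":0.3,"z":0.05,"yaw":0},{"x":0,"y":0.3,"z":0.05,"yaw":0},{"x":0,"y":0.3,"z":0.05,"yaw":0}]'
python3 st.py
```

```text
time_s: 5.07
tcp_pos: [0.4434, -0.2452, 0.0571]
eef_rot: [-177.2, 0.8, -154.5]
contact_force: [-5.0, -4.9, 19.5]
gripper_width: 0.0003
tool xy TCP rel. to start button (mm) [ -1.2 104.4] tip z 46.1 F [-5.  -4.9 19.5] rot [-177.2    0.8 -154.5] t 5.0667
```

```bash
python3 -m inch '[{"x":0,"y":0.2,"z":0.05,"yaw":0},{"x":0,"y":0.2,"z":0.05,"yaw":0},{"x":0,"y":0.2,"z":0.05,"yaw":0},{"x":0,"y":0.2,"z":0.05,"yaw":0}]'
python3 st.py
python3 -m inch '[{"x":0,"y":0.2,"z":0.05,"yaw":0},{"x":0,"y":0.2,"z":0.05,"yaw":0},{"x":0,"y":0.2,"z":0.05,"yaw":0}]'
python3 st.py
```

```text
time_s: 5.4
tcp_pos: [0.4363, -0.2304, 0.0571]
eef_rot: [-176.7, 0.9, -154.2]
contact_force: [-5.0, -5.3, 19.8]
gripper_width: 0.0003
tool xy TCP rel. to start button (mm) [ -1.7 120.9] tip z 46.1 F [-5.  -5.3 19.8] rot [-176.7    0.9 -154.2] t 5.4
time_s: 5.65
tcp_pos: [0.4346, -0.2254, 0.0578]
eef_rot: [-175.9, 1.0, -153.7]
contact_force: [7.7, -66.1, -14.8]
gripper_width: 0.0006
tool xy TCP rel. to start button (mm) [ -3.5 126.1] tip z 46.8 F [  7.7 -66.1 -14.8] rot [-175.9    1.  -153.7] t 5.65
```

It is hard against the end stop. I'll relax the side push, keep the button down briefly, then look.

```bash
python3 -m inch '[{"x":0,"y":0,"z":0.1,"yaw":0},{"x":0,"y":0.03,"z":0.1,"yaw":0}]'
python3 st.py;  python3 - <<'E'
from plant import r
import cv2,numpy as np
p,_=r.capture("scene");q,_=r.capture("side")
a=cv2.resize(p[220:340,240:360],None,fx=3.3,fy=3.3,interpolation=2);b=cv2.resize(q[210:330,260:380],None,fx=3.3,fy=3.3,interpolation=2)
cv2.imwrite("pics/c5.png",np.hstack([a,b])[:,:,::-1])
E
```

```text
time_s: 5.82
tcp_pos: [0.4364, -0.2295, 0.0566]
eef_rot: [-175.4, 1.0, -153.6]
contact_force: [-10.8, -4.1, 44.0]
gripper_width: 0.0005
tool xy TCP rel. to start button (mm) [ -3.6 121.6] tip z 45.6 F [-10.8  -4.1  44. ] rot [-175.4    1.  -153.6] t 5.8167
```

View pics/c5.png

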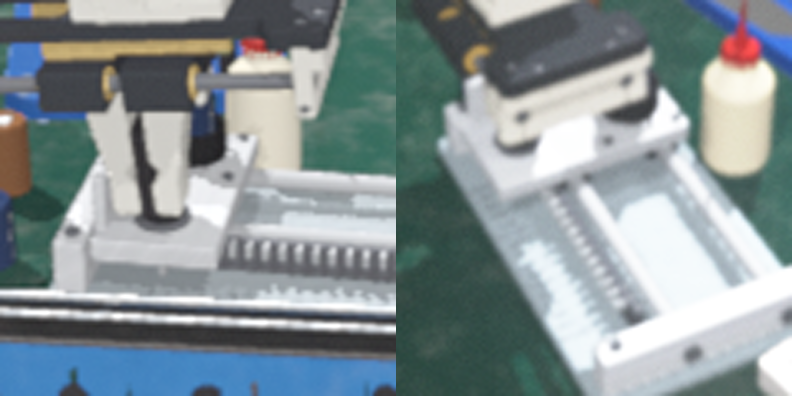

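The carriage looks to be at the far block. The tool recoiled 4 mm though, so I'll nudge home again with the button down and then lift straight off.

```bash
python3 -m inch '[{"x":0,"y":0.1,"z":0.02,"yaw":0},{"x":0,"y":0.15,"z":0.03,"yaw":0},{"x":0,"y":0.15,"z":0.03,"yaw":0}]'
python3 st.py
```

```text
time_s: 6.17
tcp_pos: [0.4351, -0.2257, 0.0577]
eef_rot: [-174.9, 1.1, -153.4]
contact_force: [7.5, -54.9, -13.1]
gripper_width: 0.0003
tool xy TCP rel. to start button (mm) [ -4.5 125.6] tip z 46.7 F [  7.5 -54.9 -13.1] rot [-174.9    1.1 -153.4] t 6.1667
```

```bash
python3 -m inch '[{"x":0,"y":0.03,"z":-0.3,"yaw":0},{"x":0,"y":0,"z":-0.4,"yaw":0},{"x":0,"y":-0.1,"z":-0.5,"yaw":0}]'
python3 st.py
python3 -m inch '[{"x":0,"y":-0.1,"z":-0.8,"yaw":0},{"x":0,"y":-0.1,"z":-1,"yaw":0},{"x":0,"y":-0.1,"z":-1,"yaw":0},{"x":0,"y":-0.1,"z":-1,"yaw":0},{"x":0,"y":0,"z":0,"yaw":0}]'
python3 -m inch '[{"x":0.8,"y":-0.8,"z":-1,"yaw":0},{"x":0.8,"y":-0.8,"z":-1,"yaw":0},{"x":0.8,"y":-0.8,"z":-1,"yaw":0},{"x":0.8,"y":-0.8,"z":0,"yaw":0},{"x":0,"y":0,"z":0,"yaw":0}]'
python3 st.py;  python3 - <<'E'
from plant import r
import cv2,numpy as np
p,_=r.capture("scene");q,_=r.capture("side");cv2.imwrite("pics/side_end.png",q[:,:,::-1])
a=cv2.resize(p[220:340,240:360],None,fx=3.3,fy=3.3,interpolation=2);b=cv2.resize(q[200:320,260:380],None,fx=3.3,fy=3.3,interpolation=2)
cv2.imwrite("pics/c6.png",np.hstack([a,b])[:,:,::-1])
E
```

```text
time_s: 6.42
tcp_pos: [0.4335, -0.2276, 0.0868]
eef_rot: [-174.8, 0.9, -153.4]
contact_force: [-0.1, 0.3, -0.4]
gripper_width: 0.0006
tool xy TCP rel. to start button (mm) [ -2.2 124.6] tip z 75.8 F [-0.1  0.3 -0.4] rot [-174.8    0.9 -153.4] t 6.4167
time_s: 6.83
tcp_pos: [0.4322, -0.2303, 0.1865]
eef_rot: [-174.9, 0.9, -153.4]
contact_force: [1.6, 0.0, 0.4]
gripper_width: 0.0005
time_s: 7.25
tcp_pos: [0.3916, -0.335, 0.2716]
eef_rot: [-174.7, 1.0, -153.0]
contact_force: [0.4, -0.2, -0.8]
gripper_width: 0.0005
tool xy TCP rel. to start button (mm) [83.  47.8] tip z 260.6 F [ 0.4 -0.2 -0.8] rot [-174.7    1.  -153. ] t 7.25
```

View pics/c6.png

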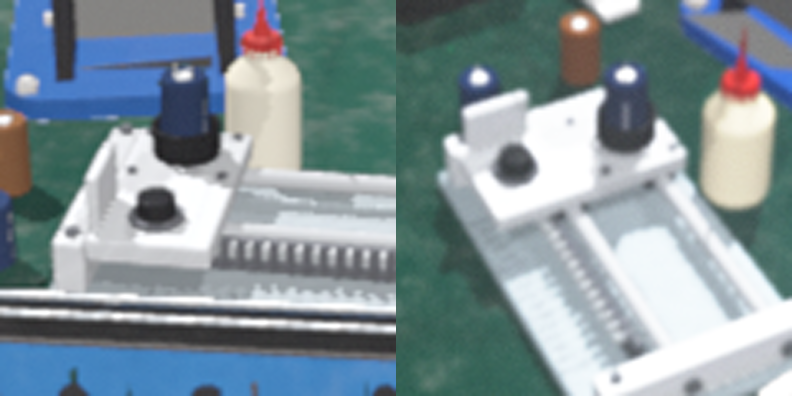

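The carriage is against the far block, with the button standing proud at right-panel (516,157) and the capacitor upright in its cup. A quick numeric check of travel and button height follows.

```bash
python3 - <<'E'
from plant import r
from h import *
import cv2
i=r.camera_info("side");T=np.array(i["pose"]);K=np.array(i["mtx"])
D0=np.load("pics/side0.npy");_,D=r.capture("side")
def pts(D,u,v,n=2):
    V,U=np.mgrid[v-n:v+n+1,u-n:u+n+1];d=D[V,U].ravel()
    return (T[:3,:3]@(np.linalg.inv(K)@np.c_[U.ravel(),V.ravel(),np.ones(U.size)].T*d)+T[:3,3:]).T
for n,D_,u,v in(("start",D0,325,290),("end",D,296,246)):
    p=pts(D_,u,v);print(n,np.median(p,0).round(4),"z",p[:,2].round(4).reshape(5,5)[:,2])
a=ray(i,(260+245.5/3.75-.5,200+338.5/3.75-.5),.053)
b=ray(i,(260+119.5/3.3-.5,200+152.5/3.3-.5),.053);print(a,b,np.linalg.norm((b-a)[:2]))
E
```

```text
start [ 0.4871 -0.3398  0.0527] z [0.0544 0.0541 0.0537 0.0532 0.0521]
end [ 0.4349 -0.2326  0.053 ] z [0.0527 0.0508 0.0536 0.0548 0.0534]
[ 0.48706654 -0.33979133  0.053     ] [ 0.43432838 -0.23112108  0.053     ] 0.12079129712918765
```

Measured travel is about 120 mm, and the button top is back at about 53 mm, so it is up. I'm handing in.

```bash
python3 -c "
from plant import r
print(r.close_job())"
```

```text
the job is handed in; nothing more can be done
None
```

The carriage is home at the far end stop and locked, and I've handed the job in; no verdict is reported. I pressed the button fully down with the closed fingertips and pushed the carriage along with the button held down. I pushed it against the stop twice, because the tool recoiled about 4 mm after the first push, then lifted clear at about 6.4 s.

**Last checks:**
- **Travel:** the button moved about 120.8 mm between the start and end images (nominal 120 mm, measurement good to about 2 mm).
- **Button:** its top is back at about 53 mm, so it is up.
- **Load:** the capacitor stands upright in its cup.
- **Other objects:** in the last picture the bottle and spare capacitor look unmoved. The steel block was outside that crop, but nothing came near it.
- **Robot:** it is clear of everything, with contact force near zero.

**What was less clean:** the forces were higher than needed. The sideways push at the stop peaked at about 66 N and the downward press at about 44 N; both were on the fingertips and under the 120 N wrist limit. The tool also tilted about 5° during the push.

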